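# Square a blank plate into the marking fixture and lock it

### The arm

A 6-joint arm with a two-finger parallel gripper is mounted at the origin on a cart in front of the work surface, level with it; the furniture and walls round the work are solid. World frame = base frame: x ahead of the robot, y to its left, z up, the work surface at z = 0. Lengths are in mm, angles in rad, forces in N, time in s.
With the tool pointing down it reaches from about 350 to 875 mm from the base axis. Payload 4.2 kg.
Tool frame: the origin (TCP) lies at the very end of the fingers, on their centre line; the grasp point (between the pads) lies 19 mm behind it; z points along the fingers, y is the direction in which the jaws open and shut (so a half turn about z gives the same grasp; the last joint's range is limited). The gripper opens to 85 mm and grips with 20 to 120 N. Pads are 22 mm wide; open, the fingers measure 114 mm over their backs; the gripper's body (76 mm by 85 mm) begins 54 mm behind the grasp point. The pads swing forward as they close: fully open they stand 13 mm farther back than shut.
Start: joints at [0.259, 0.385, 0.008, 0, -1.194, -0.259], TCP at [624.979, 0.025, 231.312] pointing down, gripper open.
Joint ranges: [-3.14, 3.14], [-1.21, 2.06], [-1.07, 1.41], [-3.16, 2.05], [-2.99, -0.16], [-3.1, 3.1]. Speed limits (rad/s): [2.79, 2.79, 3.14, 3.14, 3.14, 3.14].

### API

Orientations are given as a unit quaternion [x, y, z, w].
In Python, from bench import read_state, get_image, camera_params, job_done gives the robot as it stands.
- The arm moves only by the tool send_rows, never from a script. Its arguments are lists of equal length, an entry for each row: "translation": the shift along the tool's x, y, z in m, a list of three; "yaw": the turn about the tool's z in degrees; "fingers": the closure in counts, from 0 (fully open) to 255 (shut). A call has 1 to 12 rows; each row is the pose to reach, as a shift and turn from the pose measured when the call began, along the tool's axes at that moment; what a row does not reach only later rows make up. A row lasts 1/10 s, in which the tool goes at most 50 mm and 8.59 degrees, less where a joint would pass 70% of its speed; a pose out of reach is approached as far as the arm can. A call with a gripper value outside its range is refused whole. The fingers move at their own pace and stop on an object; the grip force is fixed at half the most. Time passes only in rows, so rows that repeat a pose let the fingers close. It gives the time, the measured TCP pose, the force and the opening at its end, in the units of the state.
- read_state(): the state, without advancing time (a new reading comes with each control period).
- get_image(name): name is "scene" or "side" or "wrist"; returns the picture (420x560x3 uint8, blue, green, red); there is no depth.
- camera_params(name): a dict with "mtx" (3x3 intrinsics, pixels), "k1" (the pictures are not rectified: a ray, as slopes to the right and down, at radius r is drawn at 1 + k1 r^2 times it, then the intrinsics apply), "rvec" (rotation vector, rad) and "tvec" (3), from world to camera coordinates, as OpenCV has them; the wrist camera has in their place "tool_from_camera" (4x4, takes a point from camera to tool coordinates, whose origin is the TCP and whose axes are the flange's). Camera axes: x right, y down, z forward; pixel columns grow to the right and rows downward; lengths in mm; the calibration is good to about 2 mm. A picture is of the moment at which its call begins: read the wrist's pose just before it. camera_params takes no time and is no camera call.
- job_done(): hands the job in, once; it reports no verdict.
The state is a dict: "clock": time; "joints": joint angles; "joint_vel": joint speeds; "joint_efforts": joint torques, N m; "position": TCP position; "ee_rot": TCP orientation; "contact_force": force on the tool from outside, world axes, zero at the start; "wrist_torque": the same for the moment, N m; "gripper_width": finger opening in mm.
Only numpy, scipy, OpenCV 4.12 (cv2) and the standard library are available. Lean on these libraries where they do the work, as an engineer would, in place of code of your own. Each camera call takes 0.05 s, during which the arm holds its last target.

### The job

Pick up the wooden push block by its handle and use it to nudge the blank steel plate into the square corner of the marking fixture until it lies against both fences along their length; do not touch the plate with the gripper. Then push the lock pin fully down through the plate and the bed, and leave the push block standing upright on the bench, off the fixture. Leave the other things on the bench where they are.

Things in the scene. Friction and masses are not known exactly. Their poses are not given: they have to be found in the camera images.
- fixture: Fixed marking fixture: plywood bed 260 (x) x 220 (y) x 16 mm; steel fences 14 mm tall, 24 mm wide at its +x (far) and +y (left) edges, inner faces at x = 100 and y = 80 mm; -x and -y sides open. Origin: centre of the underside, on the bench. A grey bracket at the fences' corner holds the lock pin over a 14 mm bed hole at x = 78, y = 58; its arm is 26 to 40 mm above the bed.
- nest_corner (a point): Inner corner where the two fence faces meet, at the bed's top surface (fixture x = 100, y = 80, z = 16 mm); axes as fixture.
- plate: Blank steel plate 120 (its x) x 90 (y) x 10 mm, 0.2 to 0.4 kg, loose on the bed, short of both fences, turned up to 15 degrees from the fixture. A 14 mm through hole at x = +38, y = +23 mm, near the corner that goes into the fixture's corner. Origin: centre of its underside. When home its axes are parallel to the fixture's and its origin is at fixture x = 40, y = 35, z = 16 mm.
- plate_corner (a point): The plate's +x +y corner (underside): belongs in nest_corner.
- plate_far_end (a point): The plate's +x -y corner (underside): the other end of the edge that goes against the +x fence.
- plate_left_end (a point): The plate's -x +y corner (underside): the other end of the edge that goes against the +y fence.
- plate_hole (a point): Centre of the plate's hole, at its underside.
- push_block: Loose wooden push block, 0.12 to 0.2 kg, standing on the bench: square foot 60 x 60 x 18 mm tall, square upright handle 28 x 28 mm in its middle, parallel to the foot, top 92 mm above the foot's underside. Origin: centre of the foot's underside; z up; foot faces are 30 mm from it.
- lock_pin (a joint): Lock pin, a 10 mm steel pin with a tapered tip in the bracket, sliding straight down: 0 = fully up (tip 8 mm above the plate), 0.028 m = fully down (tip 10 mm below the bed's top). Starts at 0 to 0.003. Friction of about 4 N holds it wherever it is left; no spring.
- pin_top (a point): Centre of the top of the pin's black round knob (28 mm across, 10 mm tall); 94 mm above the bench when the pin is up, 66 mm when fully down. Press here.
- pin_tip (a point): Lower tip of the lock pin, on its axis.
- masking_roll: Bystander: roll of masking tape, 98 mm across, 25 mm tall; origin at the centre of its underside. Leave alone.
- paper_roll: Bystander: white roll, 99 mm across, 60 mm tall; origin at the centre of its underside. Leave alone.
Not all that is in view belongs to the job. There is more than one size of the plate; the job needs the larger.

How it is judged (in metres and radians):
On the way, in this order (a step that is already met when the one before it is completed fails the run):
1. the plate lies against both fences, the lock pin still up (x of each of plate_corner, plate_far_end in the frame of nest_corner above -0.002 m and y of each of plate_corner, plate_left_end in the frame of nest_corner above -0.002 m and z of plate_corner in the frame of nest_corner below 0.003 m and angle between plate's own z axis and vertical below 0.03 rad and value of joint lock_pin below 0.008 m), for 0.2 s.
2. the lock pin is fully down through the plate (x of each of plate_corner, plate_far_end in the frame of nest_corner above -0.002 m and y of each of plate_corner, plate_left_end in the frame of nest_corner above -0.002 m and z of plate_corner in the frame of nest_corner below 0.003 m and angle between plate's own z axis and vertical below 0.03 rad and value of joint lock_pin above 0.024 m and horizontal distance between pin_tip and plate_hole below 0.004 m), for 0.2 s.
At the end, for the whole second after the job is handed in: The plate lies flat on the bed with gaps under 2 mm to both fences at both ends of each edge, the lock pin is pushed down at least 24 of its 28 mm through the plate's hole, and the push block stands upright (within 0.1 rad) on the bench itself, at rest (all of step 2 and height (world z) of push_block between -0.006 and 0.006 m and angle between push_block's own z axis and vertical below 0.1 rad and linear speed of each of push_block, plate below 0.02 m/s); the robot touches nothing.
It fails at once if the gripper or arm touches the plate (contact force between any of the fingers, the arm and plate above 0.3 N).
It fails at once if a bystander is moved by more than 20 mm (distance of any of masking_roll, paper_roll from where it was at the start of the episode above 0.02 m).
It also fails if it takes over 56 s, if anything falls off the work surface, if the arm or the gripper's body presses on something with over 40 N, if the wrist force passes 120 N, or if a joint passes its speed limit or range.

## Working session

There is one attempt and no reset: what is moved stays moved. The work goes in short steps, Python scripts to look and compute and a tool call to move; the robot and the scene stay as the last step left them, time stands still between calls to the robot, and variables do not carry over. Pictures are saved under pics/ and viewed, and the job is handed in when it is done.

Besides the shell and the picture viewer there is one more tool, called after "Request:" as a command line: name --pt "numbers of a row" for each row, then --argument value for the rest. send_rows: Moves the arm, as the interface text tells. Its arguments: {"type":"object","properties":{"translation":{"type":"array","items":{"type":"array","items":{"type":"number"}}},"yaw":{"type":"array","items":{"type":"number"}},"fingers":{"type":"array","items":{"type":"number"}}},"required":["translation","yaw","fingers"]}

```bash
ls; mkdir -p pics; cat > h.py <<'E'
import numpy as np, cv2, json
from bench import read_state, get_image, camera_params, job_done
from scipy.spatial.transform import Rotation as R
def cam(name, st=None):
    p=camera_params(name); K=np.array(p['mtx'],float); k1=p['k1']
    if 'rvec' in p:
        Rm=cv2.Rodrigues(np.array(p['rvec'],float))[0]; t=np.array(p['tvec'],float).ravel()
    else:
        T=np.array(p['tool_from_camera'],float); W=np.eye(4)
        W[:3,:3]=R.from_quat(st['ee_rot']).as_matrix(); W[:3,3]=st['position']
        M=np.linalg.inv(W@T); Rm=M[:3,:3]; t=M[:3,3]
    return K,np.array([k1,0,0,0.]),Rm,t
def proj(c,P):
    K,d,Rm,t=c
    return cv2.projectPoints(np.array(P,float).reshape(-1,1,3),cv2.Rodrigues(Rm)[0],t,K,d)[0].reshape(-1,2)
def ray(c,uv):
    K,d,Rm,t=c
    q=cv2.undistortPoints(np.array(uv,float).reshape(-1,1,2),K,d).reshape(-1,2)
    D=np.c_[q,np.ones(len(q))]@Rm
    return -Rm.T@t, D
def onz(c,uv,z):
    o,D=ray(c,uv); s=(z-o[2])/D[:,2]; return o+D*s[:,None]
def tri(c1,u1,c2,u2):
    o1,d1=ray(c1,[u1]);o2,d2=ray(c2,[u2]);d1=d1[0];d2=d2[0]
    s=np.linalg.lstsq(np.c_[d1,-d2],o2-o1,rcond=None)[0]
    a=o1+s[0]*d1;b=o2+s[1]*d2
    return (a+b)/2,np.linalg.norm(a-b)
E
python3 - <<'E'
from h import *
s=read_state();print(s)
json.dump({k:np.array(v).tolist() for k,v in s.items()},open('s0.json','w'))
for n in ['scene','side','wrist']:
    cv2.imwrite(f'pics/{n}0.png',get_image(n)); print(n,camera_params(n))
E
```

```text
pics
{'clock': 0.0, 'joints': array([ 2.58612258e-01,  3.85551077e-01,  6.61081139e-03, -4.96216402e-04,
       -1.19400845e+00, -2.58613964e-01]), 'joint_vel': array([-1.40941613e-03, -6.86223147e-04, -3.96790529e-04,  5.00193504e-05,
       -1.00916003e-03, -2.02249653e-03]), 'joint_efforts': array([-9.55001960e-04, -3.92286408e+01,  1.88399577e+01,  4.18616563e+00,
       -4.72148502e-03,  8.27910434e-07]), 'position': array([6.24406238e+02, 2.33105404e-02, 2.30219437e+02]), 'ee_rot': array([-0.70704102,  0.70717168,  0.00074041, -0.00081435]), 'contact_force': array([-0.07376708,  0.90887613, -0.35088864]), 'wrist_torque': array([-0.02793759, -0.0250255 , -0.01215151]), 'gripper_width': 85.09258014105946}
scene {'mtx': array([[511.95752723,   0.        , 273.17767163],
       [  0.        , 511.95752723, 212.82987095],
       [  0.        ,   0.        ,   1.        ]]), 'k1': -0.09673565901943901, 'rvec': array([ 1.17612995, -2.35214744,  0.95845428]), 'tvec': array([ 314.51939902,  365.38550622, 1272.98695324])}
side {'mtx': array([[538.06045635,   0.        , 276.99091052],
       [  0.        , 538.06045635, 205.78610054],
       [  0.        ,   0.        ,   1.        ]]), 'k1': 0.007219083156304831, 'rvec': array([2.03662071e+00, 1.65973718e-03, 2.31440514e-02]), 'tvec': array([-555.68566675,   85.38885655, 1258.30229621])}
wrist {'mtx': array([[299.77439238,   0.        , 273.33509101],
       [  0.        , 299.77439238, 206.53301879],
       [  0.        ,   0.        ,   1.        ]]), 'k1': -0.03543994179862449, 'tool_from_camera': array([[ 7.75584608e-04, -9.64448196e-01, -2.64270838e-01,
         6.64606177e+01],
       [ 9.99999356e-01,  5.29042432e-04,  1.00408388e-03,
        -4.27650795e-01],
       [-8.28576404e-04, -2.64271446e-01,  9.64447985e-01,
        -1.42371347e+02],
       [ 0.00000000e+00,  0.00000000e+00,  0.00000000e+00,
         1.00000000e+00]])}
```

View pics/scene0.png

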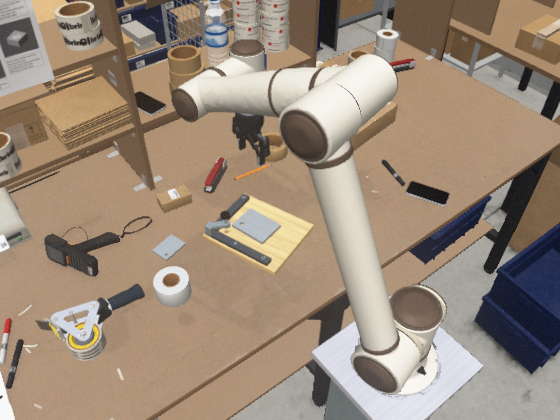

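View pics/side0.png

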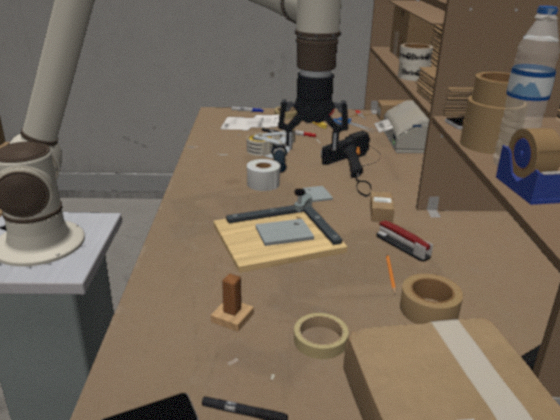

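View pics/wrist0.png

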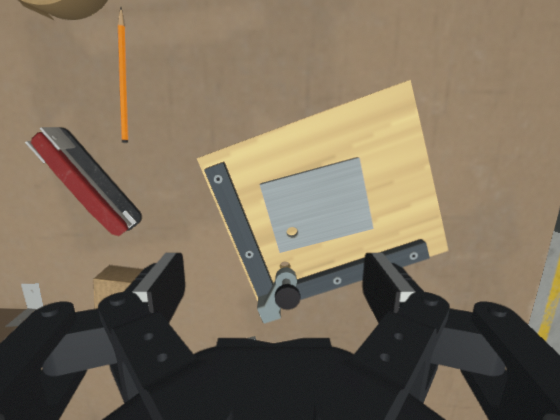

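```bash
python3 - <<'E'
from h import *
s=json.load(open('s0.json')); w=cam('wrist',s); sd=cam('side'); sc=cam('scene')
big=cv2.imread('pics/wrist0.png')
cv2.imwrite('pics/w0crop.png',cv2.resize(big[70:330,180:460],None,fx=2.8,fy=2.3*1,interpolation=cv2.INTER_CUBIC)[:600,:800])
b=cv2.imread('pics/side0.png'); cv2.imwrite('pics/s0crop.png',cv2.resize(b[190:380,190:390],None,fx=3,fy=3,interpolation=cv2.INTER_CUBIC))
print('bed corners wrist',onz(w,[[198,158],[410,81],[448,250]],16).round(1))
print('plate wrist',onz(w,[[261,183],[358,158],[373,229],[279,252]],26).round(1), onz(w,[[292,232]],26).round(1))
print('block foot side bottom',onz(sd,[[211,317],[235,328],[253,314]],0).round(1))
print('block top side',onz(sd,[[223,280],[232,275],[242,280],[232,284]],92).round(1))
print('bed corners side', onz(sd,[[214,233],[236,262],[343,242]],16).round(1))
E
```

```text
bed corners wrist [[ 713.2  -28.3   16. ]
 [ 470.8 -114.7   16. ]
 [ 396.1   90.1   16. ]]
plate wrist [[ 6.385e+02 -1.000e-01  2.600e+01]
 [ 5.264e+02 -2.950e+01  2.600e+01]
 [ 5.014e+02  5.720e+01  2.600e+01]
 [ 6.169e+02  8.750e+01  2.600e+01]] [[601.1  60.9  26. ]]
block foot side bottom [[ 427.8 -270.     0. ]
 [ 475.3 -301.5    0. ]
 [ 507.4 -259.9    0. ]]
block top side [[ 454.  -280.3   92. ]
 [ 469.2 -264.    92. ]
 [ 488.3 -279.8   92. ]
 [ 471.1 -292.5   92. ]]
bed corners side [[ 405.9   24.5   16. ]
 [ 465.6 -101.5   16. ]
 [ 709.   -11.4   16. ]]
```

View pics/w0crop.png

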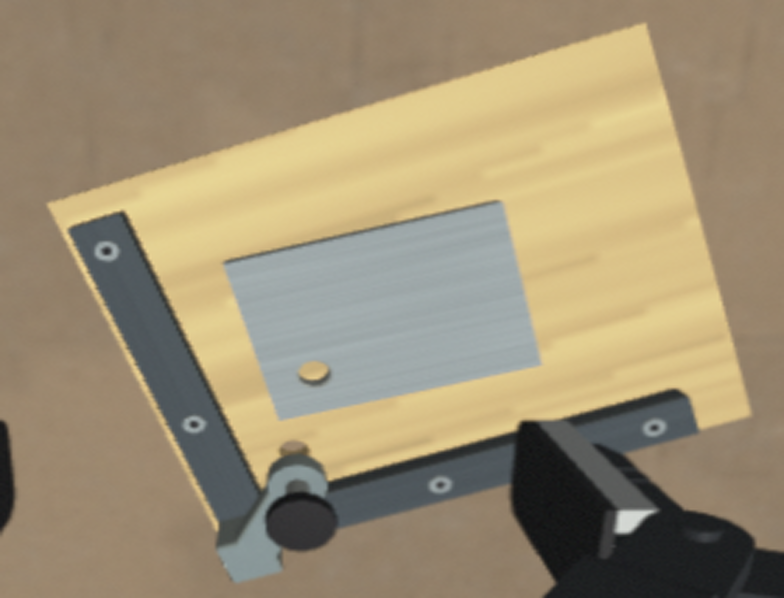

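View pics/s0crop.png

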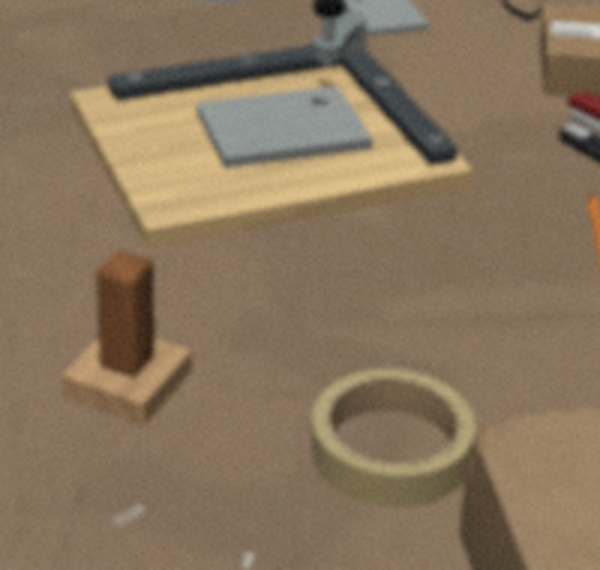

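```bash
cat > fit.py <<'E'
from h import *
from scipy.optimize import least_squares
def fit(obs,x0,loss='soft_l1'):
    # obs: list of (cam,uv,local xyz); pose x,y,yaw on plane
    def res(p):
        r=[]
        c,s=np.cos(p[2]),np.sin(p[2])
        for cm,uv,l in obs:
            P=[p[0]+c*l[0]-s*l[1],p[1]+s*l[0]+c*l[1],l[2]]
            r+=list(proj(cm,P)[0]-uv)
        return np.array(r)
    o=least_squares(res,x0,loss=loss)
    return o.x,res(o.x).reshape(-1,2)
E
python3 - <<'E'
from fit import *
s=json.load(open('s0.json')); w=cam('wrist',s); sd=cam('side')
A=(130,-110,16);B=(-130,-110,16);C=(-130,110,16)
ow=[(w,(197.1,158.3),A),(w,(410.7,80),B),(w,(448.2,250.4),C)]
os=[(sd,(214,221),C),(sd,(239.3,267),B),(sd,(346.3,246),A)]
for o in (ow,os,ow+os):
    x,r=fit(o,[550,30,0.3]); print(x.round(4),np.degrees(x[2]),r.round(1).tolist())
xf=x
pl=[(60,-45,26),(-60,-45,26),(-60,45,26),(60,45,26)]
W=lambda u,v:(180+u/2.8,70+v/2.3)
S=lambda u,v:(190+u/3,190+v/3)
ow=[(w,W(*a),l) for a,l in zip([(224,262),(500,201),(540,364),(279,418)],pl)]
os=[(sd,S(*a),l) for a,l in zip([(370,142),(224,160),(199,101),(331,88)],pl)]
for o in (ow,os,ow+os):
    x,r=fit(o,[565,30,0.3]); print('plate',x.round(4),np.degrees(x[2]),r.round(1).tolist())
xp=x
f=[(-30,-30,18),(30,-30,18),(30,30,18),(-14,14,92),(-14,-14,92),(14,-14,92),(14,14,92)]
px=[(140,406),(190,352)]
# identify: corners order along image: left, near, right
l18=onz(sd,[S(65,375),S(140,404),S(190,352)],18); print(l18.round(1), np.degrees(np.arctan2(*(l18[2]-l18[1])[[1,0]])))
t=onz(sd,[S(98,267),S(133,277),S(154,262),S(122,252)],92);print(t.round(1),t.mean(0))
o=[(sd,S(65,375),(-30,30,18)),(sd,S(140,404),(-30,-30,18)),(sd,S(190,352),(30,-30,18)),(sd,S(98,267),(-14,14,92)),(sd,S(133,277),(-14,-14,92)),(sd,S(154,262),(14,-14,92)),(sd,S(122,252),(14,14,92))]
x,r=fit(o,[470,-270,0.8]); print('block',x,np.degrees(x[2]),r.round(1).tolist())
c,sn=np.cos(xf[2]),np.sin(xf[2])
d=xp[:2]-xf[:2]; print('plate in fixture',[c*d[0]+sn*d[1],-sn*d[0]+c*d[1],np.degrees(xp[2]-xf[2])])
np.savez('m.npz',xf=xf,xp=xp,xb=x)
for a in [(330,428)]: print('roll',onz(sd,[S(395,425)],12))
E
```

```text
[5.55028e+02 3.15355e+01 3.45500e-01] 19.795689290126894 [[-0.2, 0.0], [0.1, -0.2], [0.2, 0.2]]
[5.575511e+02 2.799360e+01 3.522000e-01] 20.181698809720388 [[-1.0, -0.4], [-0.1, -0.3], [1.4, 0.3]]
[5.553835e+02 3.134820e+01 3.459000e-01] 19.81856714666073 [[-0.6, -0.1], [-0.2, -0.4], [-0.1, 0.1], [-1.5, -1.2], [-1.5, -1.3], [0.1, -0.3]]
plate [5.708242e+02 2.862590e+01 2.666000e-01] 15.275948910284962 [[-0.7, 0.1], [0.9, -0.4], [0.5, -0.0], [-0.6, 0.5]]
plate [5.716619e+02 2.181300e+01 2.670000e-01] 15.296554843011622 [[0.7, -0.6], [-0.6, -0.1], [-1.7, 1.0], [1.6, -0.3]]
plate [5.710105e+02 2.837310e+01 2.681000e-01] 15.36073766559011 [[-0.9, -0.1], [0.7, -0.6], [0.4, -0.3], [-0.7, 0.4], [0.2, -2.0], [-0.8, -1.6], [-1.9, -0.3], [1.2, -1.5]]
[[ 431.4 -286.8   18. ]
 [ 479.4 -314.    18. ]
 [ 508.1 -262.7   18. ]] 60.78127666052313
[[ 453.1 -277.1   92. ]
 [ 474.9 -287.3   92. ]
 [ 486.7 -271.3   92. ]
 [ 466.5 -260.8   92. ]] [ 470.30550434 -274.125946     92.        ]
block [ 470.00475851 -273.91232488    1.04257198] 59.73497400634873 [[-1.2, -0.7], [0.7, 0.3], [1.5, 0.1], [-1.3, 0.6], [-0.1, 1.9], [1.4, -0.7], [-0.6, -1.8]]
plate in fixture [np.float64(13.692681018777076), np.float64(-8.09713438951019), np.float64(-4.457829481070618)]
roll [[ 633.45343352 -324.34002908   12.        ]]
```

Request:
send_rows --pt "0.045 0.02 0" --pt "0.09 0.04 0" --pt "0.13 0.06 0" --pt "0.17 0.08 0" --pt "0.2 0.1 0" --pt "0.2 0.1 0" --pt "0.2 0.1 0" --yaw '[0, 0, 0, 0, 0, 0, 0]' --fingers '[0, 0, 0, 0, 0, 0, 0]'

```text
clock: 0.85
position: [524.1, -200.6, 230.6]
ee_rot: [-0.706, 0.708, 0.001, -0.001]
contact_force: [0.5, 0.0, 0.3]
gripper_width: 85.2
```

```bash
cat > snap.py <<'E'
from h import *
import sys
n,tag=sys.argv[1],sys.argv[2]
s=read_state(); im=get_image(n); cv2.imwrite(f'pics/{n}_{tag}.png',im)
json.dump({k:np.array(v).tolist() for k,v in s.items()},open(f's_{tag}.json','w'))
print(s['clock'],s['position'].round(1),s['ee_rot'].round(4),s['contact_force'].round(1),s['gripper_width'])
E
python3 snap.py wrist b1
```

```text
0.85 [ 524.1 -200.6  230.6] [-7.064e-01  7.078e-01  6.000e-04 -6.000e-04] [0.5 0.  0.3] 85.21616998796915
```

View pics/wrist_b1.png

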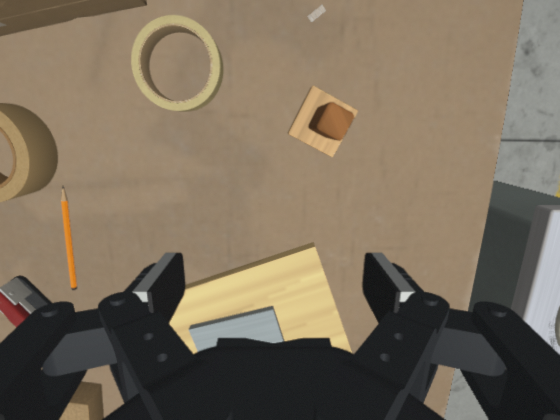

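Request:
send_rows --pt "0.03 0.02 0" --pt "0.05 0.04 0" --pt "0.074 0.054 0" --pt "0.074 0.054 0" --pt "0.074 0.054 0" --yaw '[8, 16, 24, 30, 30]' --fingers '[0, 0, 0, 0, 0]'

```text
clock: 1.4
position: [471.1, -273.5, 230.5]
ee_rot: [-0.5, 0.866, 0.0, -0.001]
contact_force: [-0.4, -1.0, -0.3]
gripper_width: 85.3
```

```bash
python3 snap.py wrist b2; python3 - <<'E'
import cv2
a=cv2.imread('pics/wrist_b1.png')[70:170,270:380]
b=cv2.imread('pics/wrist_b2.png')[130:280,190:350]
cv2.imwrite('pics/c1.png',cv2.resize(a,None,fx=5,fy=5,interpolation=3))
cv2.imwrite('pics/c2.png',cv2.resize(b,None,fx=4,fy=4,interpolation=3))
E
```

```text
1.4 [ 471.1 -273.5  230.5] [-5.001e-01  8.660e-01  5.000e-04 -7.000e-04] [-0.4 -1.  -0.3] 85.2973327406807
```

View pics/wrist_b2.png

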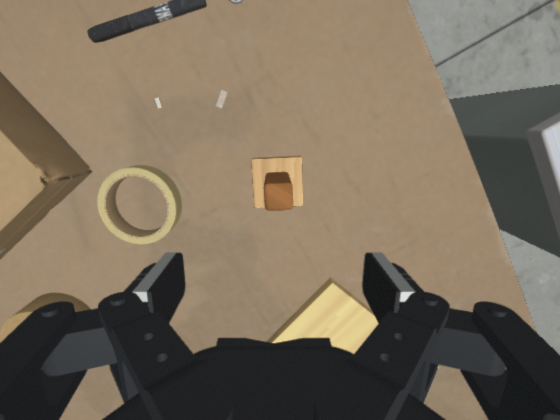

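View pics/c1.png

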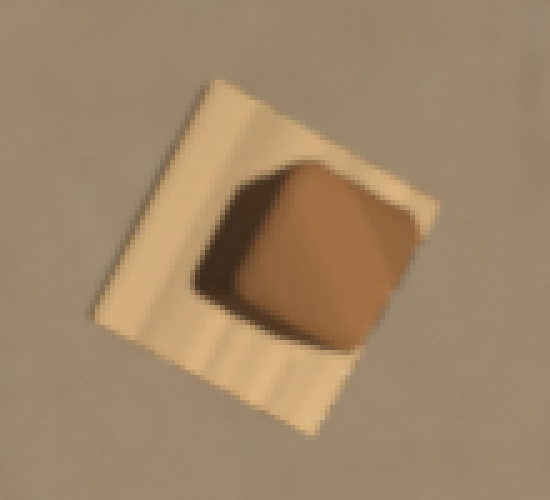

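View pics/c2.png

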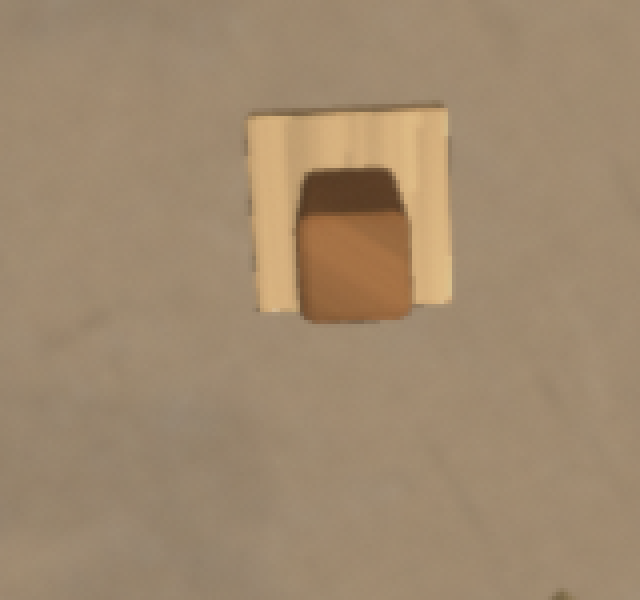

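```bash
python3 - <<'E'
from fit import *
s1=json.load(open('s_b1.json'));s2=json.load(open('s_b2.json'))
w1=cam('wrist',s1);w2=cam('wrist',s2)
L=[(-30,-30,18),(-30,30,18),(30,30,18),(30,-30,18)]
T=[(a*14/30,b*14/30,92) for a,b,_ in L]
f1=[(217,80),(438,208),(314,434),(92,318)];t1=[(308,160),(420,222),(352,352),(238,283)]
f2=[(248,114),(449,106),(452,302),(258,311)];t2=[(300,211),(411,211),(412,321),(302,323)]
p1=lambda a:(270+a[0]/5-.4,70+a[1]/5-.4);p2=lambda a:(190+a[0]/4-.4,130+a[1]/4-.4)
for a,b in zip(f1+t1,f2+t2): print([x.round(1) for x in tri(w1,p1(a),w2,p2(b))])
o1=[(w1,p1(a),l) for a,l in zip(f1+t1,L+T)];o2=[(w2,p2(a),l) for a,l in zip(f2+t2,L+T)]
for o in (o1,o2,o1+o2):
    x,r=fit(o,[470,-274,1.04]);print(x,np.degrees(x[2]),abs(r).max())
E
```

```text
[array([ 478.9, -310.1,   13.1]), np.float64(0.8)]
[array([ 426.1, -282.3,   10.4]), np.float64(0.1)]
[array([ 454. , -230.8,   18.8]), np.float64(0.4)]
[array([ 506.7, -257.6,   18.5]), np.float64(0.4)]
[array([ 471.5, -287.9,   87.1]), np.float64(1.3)]
[array([ 449.3, -275.8,   86.8]), np.float64(2.1)]
[array([ 461.9, -252.7,   92.1]), np.float64(1.6)]
[array([ 484.3, -265.7,   95.2]), np.float64(0.1)]
[ 466.96192176 -270.30965707    1.08725758] 62.29527073983522 3.5624438372686313
[ 466.51276361 -270.52416824    1.08263204] 62.03024676408286 1.0600971848890026
[ 466.68801307 -270.45199402    1.08508967] 62.17105834483706 3.885685503867535
```

Request:
send_rows --pt "0 0.005 0.04" --pt "-0.0005 0.0054 0.08" --pt "-0.0005 0.0054 0.12" --pt "-0.0005 0.0054 0.155" --pt "-0.0005 0.0054 0.185" --pt "-0.0005 0.0054 0.185" --pt "-0.0005 0.0054 0.185" --yaw '[-2, -2, -2, -2, -2, -2, -2]' --fingers '[0, 0, 0, 0, 0, 0, 0]'

```text
clock: 2.15
position: [467.5, -269.6, 45.7]
ee_rot: [-0.518, 0.856, 0.0, -0.001]
contact_force: [0.5, 0.9, -0.6]
gripper_width: 85.4
```

Request:
send_rows --pt "0 0 0" --pt "0 0 0" --pt "0 0 0" --pt "0 0 0" --pt "0 0 0" --pt "0 0 0" --pt "0 0 0" --pt "0 0 0" --pt "0 0 0" --pt "0 0 0" --yaw '[0, 0, 0, 0, 0, 0, 0, 0, 0, 0]' --fingers '[100, 200, 255, 255, 255, 255, 255, 255, 255, 255]'

```text
clock: 3.15
position: [468.0, -269.8, 46.8]
ee_rot: [-0.518, 0.856, -0.0, -0.0]
contact_force: [-0.9, 1.9, 7.0]
gripper_width: 27.4
```

```bash
python3 snap.py wrist g1
```

```text
3.15 [ 468.  -269.8   46.8] [-5.178e-01  8.555e-01 -2.000e-04 -5.000e-04] [-0.9  1.9  7. ] 27.44676616850528
```

View pics/wrist_g1.png

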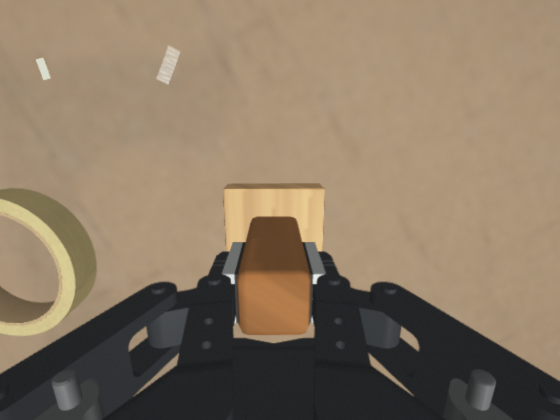

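```bash
python3 - <<'E'
from h import *
s=json.load(open('s_g1.json'));w=cam('wrist',s)
M=R.from_quat(s['ee_rot']).as_matrix()
P=onz(w,[(225,189),(324,189)],18); print(((P-s['position'])@M).round(1))
P=onz(w,[(252,217),(295,217),(309,333),(240,333)],92); print(((P-s['position'])@M).round(1))
y=M[:,1];print(np.degrees(np.arctan2(y[1],y[0])))
E
```

```text
[[ 30.1 -28.2  28.8]
 [ 30.1  29.5  28.8]]
[[ 36.   -7.4 -45.2]
 [ 36.    7.2 -45.2]
 [-10.4  13.6 -45.3]
 [-10.4 -12.8 -45.3]]
152.36406663544423
```

Request:
send_rows --pt "0 0 -0.03" --pt "0 0 -0.06" --pt "0 0 -0.1" --pt "0 0 -0.1" --pt "0 0 -0.1" --pt "0 0 -0.1" --pt "0 0 -0.1" --pt "0 0 -0.1" --yaw '[0, -8, -16, -24, -32, -40, -47.4, -47.4]' --fingers '[255, 255, 255, 255, 255, 255, 255, 255]'

```text
clock: 4.0
position: [467.5, -269.6, 146.2]
ee_rot: [0.818, -0.576, -0.001, 0.001]
contact_force: [-1.3, -0.3, -1.5]
gripper_width: 27.3
```

```bash
cat > fx.py <<'E'
from h import *
import sys
F=np.array([555.03,31.54]);A=np.radians(19.80)
def infix(p): 
    d=np.array(p[:2])-F; c,s=np.cos(A),np.sin(A); return np.array([c*d[0]+s*d[1],-s*d[0]+c*d[1]])
if __name__=='__main__':
    s=read_state();p=s['position'];M=R.from_quat(s['ee_rot']).as_matrix();y=M[:,1]
    print(s['clock'],'world',p.round(1),'fix',infix(p).round(1),'jaw-fix yaw',round(np.degrees(np.arctan2(-y[1],-y[0])-A),2),'tilt',M[:,2].round(3),'F',s['contact_force'].round(1),s['gripper_width'].round(1))
    if len(sys.argv)>2:
        t=np.array([float(sys.argv[1]),float(sys.argv[2])]); d=t-infix(p); 
        c,sn=np.cos(A),np.sin(A); w=np.array([c*d[0]-sn*d[1],sn*d[0]+c*d[1],0]); print('tool shift mm',(w@M).round(1))
E
python3 fx.py 20 -100; python3 snap.py wrist g2
```

```text
4.0 [ 467.5 -269.6  146.2] [ 8.178e-01 -5.755e-01 -6.000e-04  6.000e-04] [-1.3 -0.3 -1.5] 27.26141255344522Traceback (most recent call last):
  File "fx.py", line 8, in <module>
    print(s['clock'],'world',p.round(1),'fix',infix(p).round(1),'jaw-fix yaw',round(np.degrees(np.arctan2(-y[1],-y[0])-A),2),'tilt',M[:,2].round(3),'F',s['contact_force'].round(1),s['gripper_width'].round(1))
                                                                                                                                                                                    ^^^^^^^^^^^^^^^^^^^^^^^^
AttributeError: 'float' object has no attribute 'round'
```

View pics/wrist_g2.png

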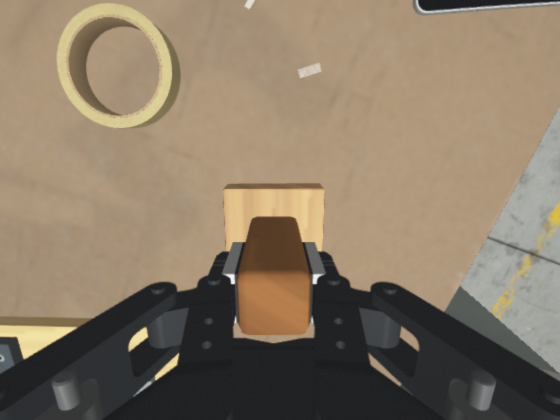

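```bash
sed -i "s/s\['gripper_width'\].round(1)/round(s['gripper_width'],1)/" fx.py; python3 fx.py 20 -100
```

```text
4.05 world [ 467.6 -269.6  146.3] fix [-184.3 -253.7] jaw-fix yaw -0.2 tilt [-0.002 -0.    -1.   ] F [ 0.4  0.5 -1.1] 27.1
tool shift mm [-154.4 -203.7   -0.3]
```

Request:
send_rows --pt "-0.025 -0.035 0" --pt "-0.055 -0.075 0" --pt "-0.085 -0.115 0" --pt "-0.115 -0.155 0" --pt "-0.14 -0.185 0" --pt "-0.154 -0.204 0" --pt "-0.154 -0.204 0.02" --pt "-0.154 -0.204 0.05" --pt "-0.154 -0.204 0.081" --pt "-0.154 -0.204 0.081" --pt "-0.154 -0.204 0.081" --yaw '[0, 0, 0, 0, 0, 0, 0, 0, 0, 0, 0]' --fingers '[255, 255, 255, 255, 255, 255, 255, 255, 255, 255, 255]'

```text
clock: 5.15
position: [607.5, -56.5, 64.4]
ee_rot: [0.817, -0.577, -0.001, 0.001]
contact_force: [0.5, -1.0, -1.2]
gripper_width: 27.3
```

```bash
python3 fx.py 20 -65; for n in scene side wrist; do python3 snap.py $n p1; done;python3 -c "
import cv2
a=cv2.imread('pics/scene_p1.png')[170:290,180:340];b=cv2.imread('pics/side_p1.png')[160:290,190:370]
cv2.imwrite('pics/a.png',cv2.resize(a,None,fx=4,fy=4,interpolation=3));cv2.imwrite('pics/b.png',cv2.resize(b,None,fx=4,fy=4,interpolation=3))"
```

```text
5.15 world [607.5 -56.5  64.4] fix [  19.6 -100.7] jaw-fix yaw -0.32 tilt [-0.003 -0.    -1.   ] F [ 0.5 -1.  -1.2] 27.3
tool shift mm [-35.7  -0.2   0. ]
5.15 [607.5 -56.5  64.4] [ 0.8165 -0.5773 -0.0012  0.0012] [ 0.5 -1.  -1.2] 27.335740816055537
5.2 [607.8 -56.5  64.9] [ 8.166e-01 -5.772e-01 -9.000e-04  8.000e-04] [-1.   0.5 -1.8] 27.436942147950848
5.25 [607.9 -56.4  65.2] [ 8.167e-01 -5.770e-01 -6.000e-04  6.000e-04] [ 0.1  0.4 -0.6] 27.167264263441414
```

View pics/a.png

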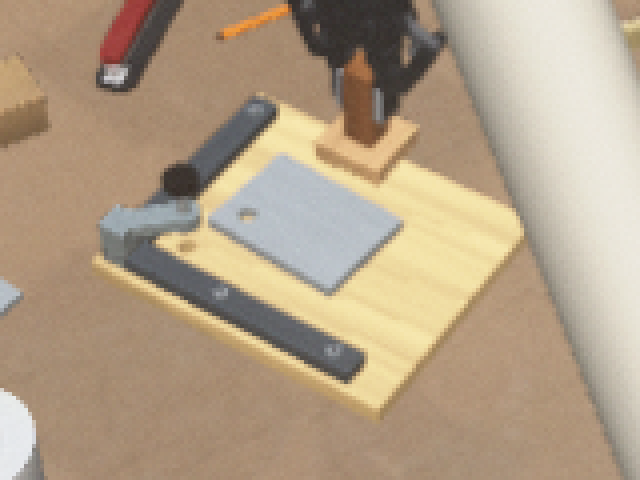

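View pics/b.png

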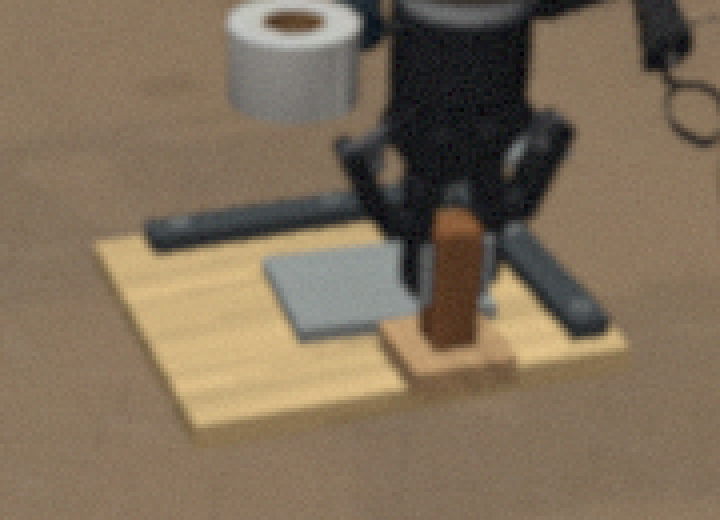

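View pics/wrist_p1.png

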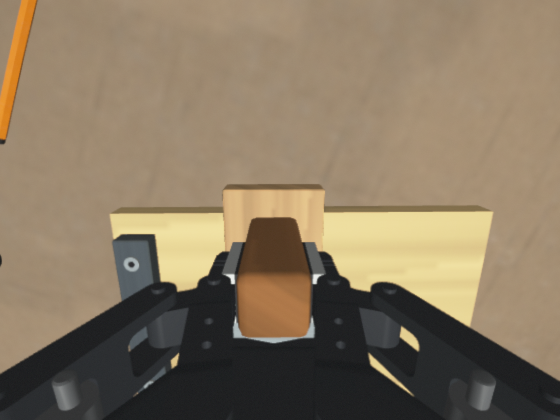

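```bash
python3 - <<'E'
from fx import *
s=read_state();s=json.load(open('s_p1.json'));w=cam('wrist',s)
for p in onz(w,[(112,213),(490,211),(120,240),(155,238)],16): print(p.round(1),infix(p).round(1))
E
```

```text
[713.7 -29.1  16. ] [ 128.7 -110.8]
[ 473.  -115.8   16. ] [-127.1 -110.9]
[704.6 -11.7  16. ] [126.  -91.3]
[681.9 -21.4  16. ] [101.4 -92.8]
```

Request:
send_rows --pt "-0.008 0 0" --pt "-0.015 0 0" --pt "-0.02 0 0" --pt "-0.024 0 0" --pt "-0.028 0 0" --pt "-0.032 0 0" --pt "-0.036 0 0" --pt "-0.04 0 0" --pt "-0.044 0 0" --pt "-0.048 0 0" --pt "-0.052 0 0" --pt "-0.055 0 0" --yaw '[-0.3, -0.3, -0.3, -0.3, -0.3, -0.3, -0.3, -0.3, -0.3, -0.3, -0.3, -0.3]' --fingers '[255, 255, 255, 255, 255, 255, 255, 255, 255, 255, 255, 255]'

```text
clock: 6.5
position: [589.5, -4.2, 65.4]
ee_rot: [0.818, -0.575, -0.0, 0.0]
contact_force: [0.4, -2.7, 0.3]
gripper_width: 27.1
```

```bash
python3 fx.py 20 -40; for n in scene ; do python3 snap.py $n p2; done;python3 -c "
import cv2
a=cv2.imread('pics/scene_p2.png')[170:290,180:340]
cv2.imwrite('pics/a2.png',cv2.resize(a,None,fx=4,fy=4,interpolation=3))"
```

```text
6.5 world [589.5  -4.2  65.4] fix [ 20.3 -45.3] jaw-fix yaw 0.04 tilt [-0.001 -0.    -1.   ] F [ 0.4 -2.7  0.3] 27.1
tool shift mm [-5.3  0.3  0. ]
6.5 [589.5  -4.2  65.4] [ 8.183e-01 -5.747e-01 -5.000e-04  4.000e-04] [ 0.4 -2.7  0.3] 27.05179053234962
```

View pics/a2.png

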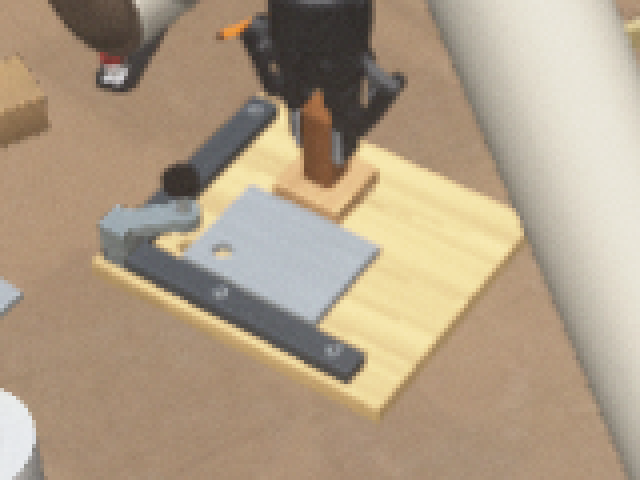

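Request:
send_rows --pt "-0.002 0 0" --pt "-0.003 0 0" --pt "-0.004 0 0" --pt "-0.005 0 0" --pt "-0.0055 0 0" --pt "-0.0055 0 0" --yaw '[0, 0, 0, 0, 0, 0]' --fingers '[255, 255, 255, 255, 255, 255]'

```text
clock: 7.15
position: [587.3, 0.7, 65.2]
ee_rot: [0.818, -0.575, -0.001, 0.001]
contact_force: [2.1, -4.7, -1.3]
gripper_width: 27.6
```

```bash
python3 fx.py 20 -40
```

```text
7.15 world [587.3   0.7  65.2] fix [ 19.9 -40. ] jaw-fix yaw 0.02 tilt [-0.002 -0.001 -1.   ] F [ 2.1 -4.7 -1.3] 27.6
tool shift mm [ 0.  -0.1 -0. ]
```

Request:
send_rows --pt "-0.001 0 0" --pt "-0.002 0 0" --pt "-0.003 0 0" --pt "-0.003 0 0" --yaw '[0, 0, 0, 0]' --fingers '[255, 255, 255, 255]'

```text
clock: 7.55
position: [587.0, 1.3, 65.5]
ee_rot: [0.818, -0.575, 0.001, 0.002]
contact_force: [3.5, -10.0, -1.0]
gripper_width: 27.2
```

```bash
python3 fx.py 20 -40;for n in scene ; do python3 snap.py $n p3; done;python3 -c "
import cv2
a=cv2.imread('pics/scene_p3.png')[190:280,190:310]
cv2.imwrite('pics/a3.png',cv2.resize(a,None,fx=6,fy=6,interpolation=3))"
```

```text
7.55 world [587.    1.3  65.5] fix [ 19.8 -39.3] jaw-fix yaw 0.01 tilt [-0.001 -0.003 -1.   ] F [  3.5 -10.   -1. ] 27.2
tool shift mm [ 0.7 -0.2  0. ]
7.55 [587.    1.3  65.5] [ 8.182e-01 -5.749e-01  5.000e-04  1.700e-03] [  3.5 -10.   -1. ] 27.16512071394737
```

View pics/a3.png

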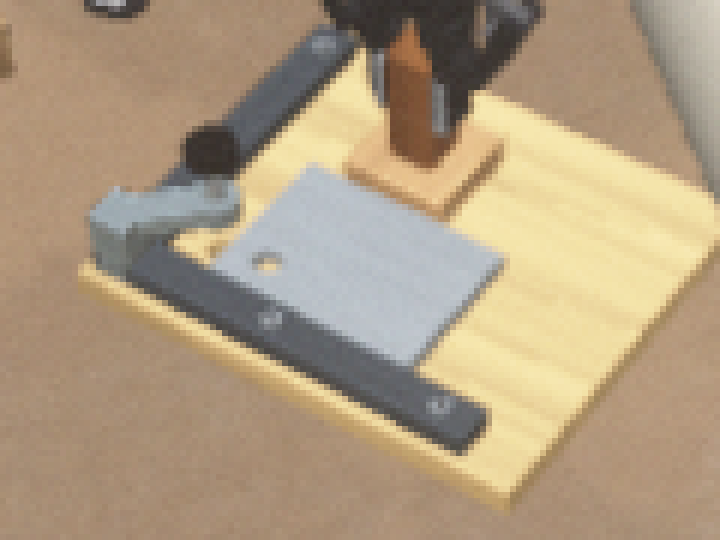

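Request:
send_rows --pt "0.01 0 0" --pt "0.02 0 0" --pt "0.02 0.03 0" --pt "0.02 0.07 0" --pt "0.02 0.112 0" --pt "0.0 0.112 0" --pt "-0.03 0.112 0" --pt "-0.06 0.112 0" --pt "-0.076 0.112 0" --pt "-0.076 0.112 0" --pt "-0.076 0.112 0" --yaw '[0, 0, 0, 0, 0, 0, 0, 0, 0, 0, 0]' --fingers '[255, 255, 255, 255, 255, 255, 255, 255, 255, 255, 255]'

```text
clock: 8.7
position: [456.0, 35.1, 65.6]
ee_rot: [0.818, -0.575, 0.0, 0.002]
contact_force: [-0.5, -0.4, -1.7]
gripper_width: 27.3
```

```bash
python3 fx.py -55 37;for n in wrist scene ; do python3 snap.py $n p4; done;python3 -c "
import cv2
a=cv2.imread('pics/scene_p4.png')[190:280,190:310]
cv2.imwrite('pics/a4.png',cv2.resize(a,None,fx=6,fy=6,interpolation=3))"
```

```text
8.7 world [456.   35.1  65.6] fix [-92.   36.8] jaw-fix yaw 0.04 tilt [-0.001 -0.003 -1.   ] F [-0.5 -0.4 -1.7] 27.3
tool shift mm [ -0.1 -37.   -0.1]
8.7 [456.   35.1  65.6] [ 8.184e-01 -5.747e-01  4.000e-04  1.500e-03] [-0.5 -0.4 -1.7] 27.269477354019863
8.75 [456.1  34.6  65.5] [ 8.181e-01 -5.750e-01  4.000e-04  1.600e-03] [ 0.   0.2 -1.5] 27.40991346292063
```

View pics/a4.png

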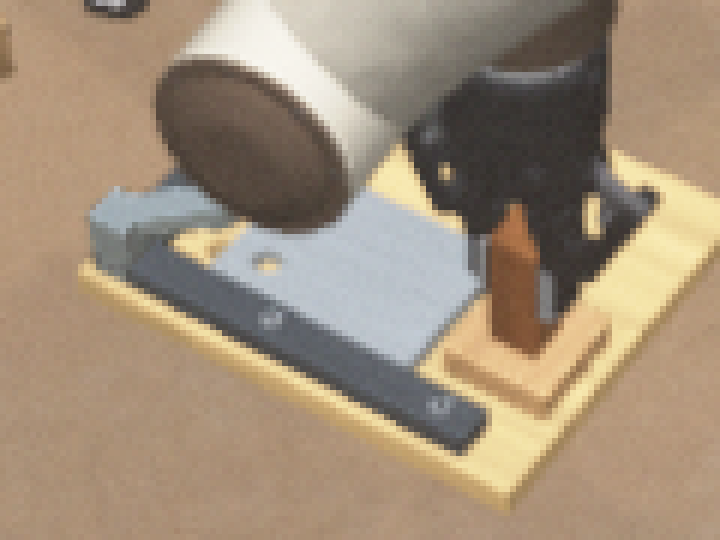

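View pics/wrist_p4.png

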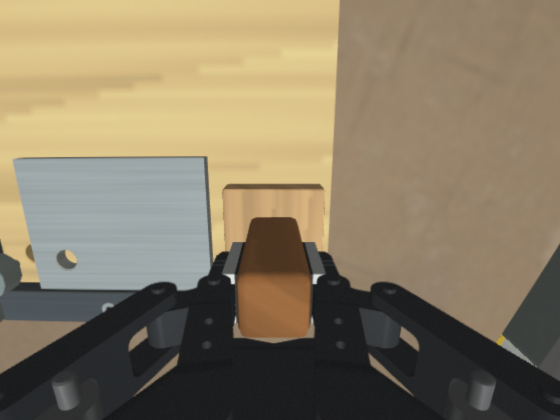

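Request:
send_rows --pt "0 -0.006 0" --pt "0 -0.011 0" --pt "0 -0.015 0" --pt "0 -0.019 0" --pt "0 -0.023 0" --pt "0 -0.027 0" --pt "0 -0.031 0" --pt "0 -0.034 0" --pt "0 -0.037 0" --pt "0 -0.039 0" --pt "0 -0.041 0" --pt "0 -0.041 0" --yaw '[0, 0, 0, 0, 0, 0, 0, 0, 0, 0, 0, 0]' --fingers '[255, 255, 255, 255, 255, 255, 255, 255, 255, 255, 255, 255]'

```text
clock: 10.0
position: [495.2, 48.6, 65.5]
ee_rot: [0.818, -0.575, 0.001, 0.001]
contact_force: [-2.0, -0.4, -2.2]
gripper_width: 27.7
```

```bash
python3 fx.py -50 37
```

```text
10.0 world [495.2  48.6  65.5] fix [-50.5  36.3] jaw-fix yaw -0.03 tilt [-0.    -0.003 -1.   ] F [-2.  -0.4 -2.2] 27.7
tool shift mm [-0.7 -0.5 -0. ]
```

Request:
send_rows --pt "0 -0.001 0" --pt "0 -0.002 0" --pt "0 -0.003 0" --pt "0 -0.004 0" --pt "0 -0.004 0" --yaw '[0, 0, 0, 0, 0]' --fingers '[255, 255, 255, 255, 255]'

```text
clock: 10.5
position: [496.5, 48.9, 65.1]
ee_rot: [0.818, -0.575, -0.001, 0.004]
contact_force: [-5.8, -1.8, 3.4]
gripper_width: 27.4
```

```bash
python3 fx.py -50 37;for n in wrist scene ; do python3 snap.py $n p5; done;python3 -c "
import cv2
a=cv2.imread('pics/scene_p5.png')[190:280,190:310]
cv2.imwrite('pics/a5.png',cv2.resize(a,None,fx=6,fy=6,interpolation=3))"
```

```text
10.5 world [496.5  48.9  65.1] fix [-49.2  36.2] jaw-fix yaw -0.06 tilt [-0.006 -0.005 -1.   ] F [-5.8 -1.8  3.4] 27.4
tool shift mm [-0.8  0.8  0. ]
10.5 [496.5  48.9  65.1] [ 0.8178 -0.5754 -0.001   0.0036] [-5.8 -1.8  3.4] 27.39722009127882
10.55 [496.5  48.9  65.1] [ 0.8178 -0.5754 -0.001   0.0036] [-7.  -1.3  3.7] 27.14409208643484
```

View pics/a5.png

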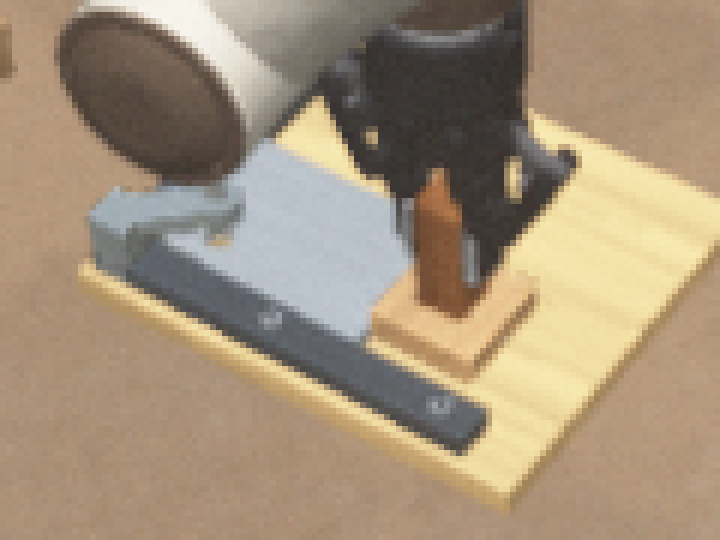

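View pics/wrist_p5.png

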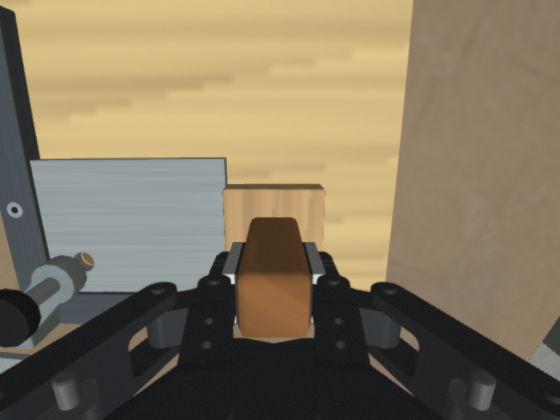

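Request:
send_rows --pt "0 -0.001 0" --pt "0 -0.002 0" --pt "0 -0.002 0" --pt "0 0.005 0" --pt "0 0.015 0" --pt "0 0.03 0" --pt "0.03 0.03 0" --pt "0.07 0.03 0" --pt "0.1 0.03 0" --pt "0.1 0.0 0" --pt "0.1 -0.03 0" --pt "0.1 -0.03 0" --yaw '[0, 0, 0, 0, 0, 0, 0, 0, 0, 0, 0, 0]' --fingers '[255, 255, 255, 255, 255, 255, 255, 255, 255, 255, 255, 255]'

```text
clock: 11.8
position: [563.3, -34.2, 65.7]
ee_rot: [0.818, -0.575, 0.002, 0.001]
contact_force: [0.2, -1.2, -1.6]
gripper_width: 27.3
```

```bash
python3 fx.py 40 -43;for n in scene ; do python3 snap.py $n p6; done;python3 -c "
import cv2
a=cv2.imread('pics/scene_p6.png')[190:280,190:310]
cv2.imwrite('pics/a6.png',cv2.resize(a,None,fx=6,fy=6,interpolation=3))"
```

```text
11.8 world [563.3 -34.2  65.7] fix [-14.4 -64.7] jaw-fix yaw 0.0 tilt [ 0.002 -0.004 -1.   ] F [ 0.2 -1.2 -1.6] 27.3
tool shift mm [-21.7 -54.4  -0.1]
11.8 [563.3 -34.2  65.7] [ 0.8182 -0.575   0.0019  0.0012] [ 0.2 -1.2 -1.6] 27.346380746992313
```

View pics/a6.png

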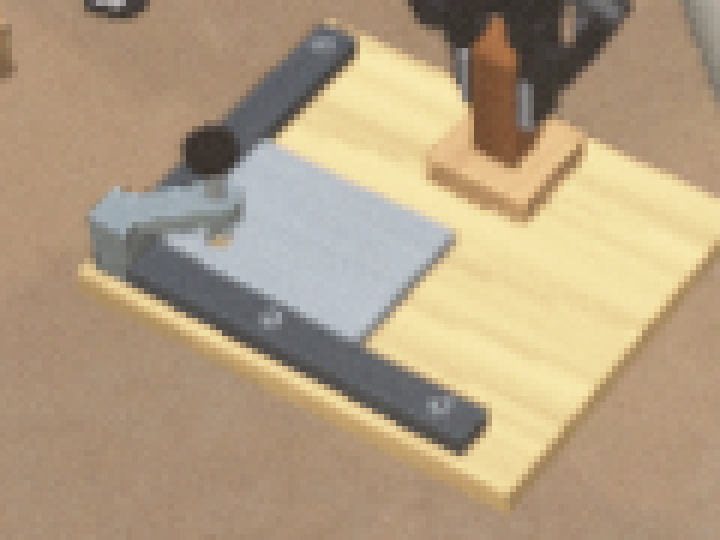

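Request:
send_rows --pt "0 -0.02 0" --pt "0 -0.05 0" --pt "-0.008 -0.05 0" --pt "-0.015 -0.05 0" --pt "-0.02 -0.05 0" --pt "-0.023 -0.05 0" --pt "-0.025 -0.05 0" --pt "-0.027 -0.05 0" --pt "-0.0285 -0.05 0" --pt "-0.0285 -0.05 0" --yaw '[0, 0, 0, 0, 0, 0, 0, 0, 0, 0]' --fingers '[255, 255, 255, 255, 255, 255, 255, 255, 255, 255]'

```text
clock: 12.85
position: [598.2, 6.3, 65.6]
ee_rot: [0.818, -0.575, 0.001, 0.004]
contact_force: [0.9, -10.6, 0.4]
gripper_width: 27.2
```

```bash
python3 fx.py 40 -40
```

```text
12.85 world [598.2   6.3  65.6] fix [ 32.  -38.4] jaw-fix yaw -0.01 tilt [-0.002 -0.008 -1.   ] F [  0.9 -10.6   0.4] 27.2
tool shift mm [ 1.6 -8.  -0. ]
```

Request:
send_rows --pt "0.01 0 0" --pt "0.025 0 -0.005" --pt "0.055 0.02 -0.02" --pt "0.09 0.04 -0.02" --pt "0.125 0.06 -0.02" --pt "0.151 0.072 -0.02" --pt "0.151 0.072 -0.02" --pt "0.151 0.072 0.0" --pt "0.151 0.072 0.01" --pt "0.151 0.072 0.015" --pt "0.151 0.072 0.015" --yaw '[0, 0, 0, 0, 0, 0, 0, 0, 0, 0, 0]' --fingers '[255, 255, 255, 255, 255, 255, 255, 255, 255, 255, 255]'

```text
clock: 13.95
position: [581.2, -159.9, 51.2]
ee_rot: [0.818, -0.575, 0.001, 0.004]
contact_force: [-0.3, -0.4, -2.2]
gripper_width: 27.1
```

```bash
python3 fx.py -40 -190; python3 snap.py side q1; python3 snap.py wrist q1
```

```text
13.95 world [ 581.2 -159.9   51.2] fix [ -40.2 -189. ] jaw-fix yaw 0.03 tilt [-0.004 -0.008 -1.   ] F [-0.3 -0.4 -2.2] 27.1
tool shift mm [ 1.  -0.2  0. ]
13.95 [ 581.2 -159.9   51.2] [ 8.183e-01 -5.748e-01  7.000e-04  4.300e-03] [-0.3 -0.4 -2.2] 27.110423735329302
14.0 [ 581.8 -160.    52. ] [ 0.8184 -0.5747  0.0014  0.004 ] [ 0.2  0.2 -1.4] 27.261443281960492
```

View pics/side_q1.png

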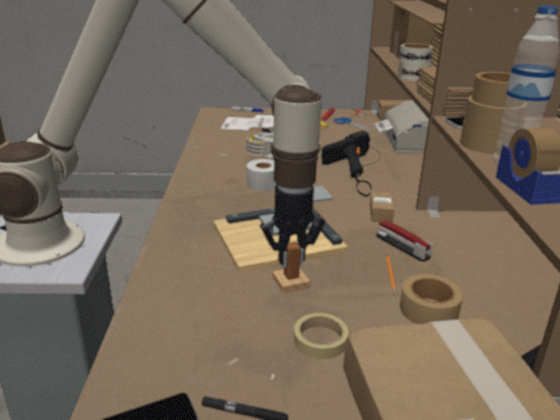

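View pics/wrist_q1.png

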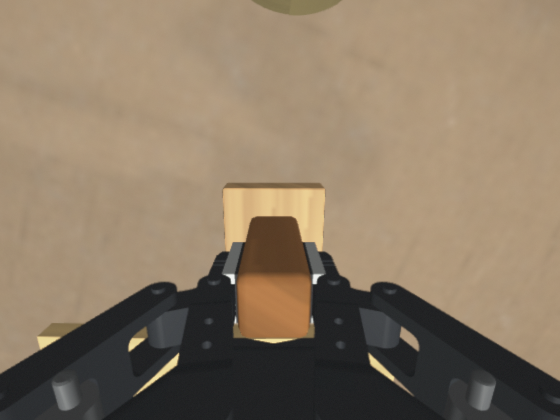

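Free of the bed. Lowering about 5 mm onto the bench.

Request:
send_rows --pt "0 0 0.002" --pt "0 0 0.004" --pt "0 0 0.005" --pt "0 0 0.005" --yaw '[0, 0, 0, 0]' --fingers '[255, 255, 255, 255]'

```text
clock: 14.45
position: [582.0, -160.0, 47.3]
ee_rot: [0.818, -0.575, 0.002, 0.004]
contact_force: [0.2, -0.1, -1.3]
gripper_width: 27.5
```

Request:
send_rows --pt "0 0 0.001" --pt "0 0 0.002" --pt "0 0 0.002" --yaw '[0, 0, 0]' --fingers '[255, 255, 255]'

```text
clock: 14.75
position: [582.1, -160.0, 45.8]
ee_rot: [0.818, -0.575, 0.002, 0.004]
contact_force: [-0.8, -0.4, 2.4]
gripper_width: 27.3
```

Request:
send_rows --pt "0 0 0" --pt "0 0 0" --pt "0 0 0" --pt "0 0 0" --pt "0 0 0" --pt "0 0 0" --pt "0 0 0" --pt "0 0 0" --yaw '[0, 0, 0, 0, 0, 0, 0, 0]' --fingers '[200, 150, 100, 50, 0, 0, 0, 0]'

```text
clock: 15.55
position: [582.1, -160.1, 45.7]
ee_rot: [0.818, -0.575, 0.002, 0.004]
contact_force: [-0.6, 0.0, 0.3]
gripper_width: 85.5
```

Request:
send_rows --pt "0 0 -0.02" --pt "0 0 -0.05" --pt "0 0 -0.09" --pt "0 0 -0.13" --pt "0 0 -0.17" --pt "0 0 -0.17" --yaw '[0, 0, 0, 0, 0, 0]' --fingers '[0, 0, 0, 0, 0, 0]'

```text
clock: 16.15
position: [585.7, -159.3, 223.0]
ee_rot: [0.819, -0.574, 0.008, 0.001]
contact_force: [-0.1, -0.3, 0.2]
gripper_width: 85.5
```

```bash
python3 fx.py 78 58; python3 snap.py side q2; python3 snap.py wrist q2
```

```text
16.15 world [ 585.7 -159.3  223. ] fix [ -35.8 -189.9] jaw-fix yaw 0.12 tilt [ 0.012 -0.011 -1.   ] F [-0.1 -0.3  0.2] 85.5
tool shift mm [-247.7 -114.3   -2.6]
16.15 [ 585.7 -159.3  223. ] [ 8.187e-01 -5.741e-01  8.000e-03  8.000e-04] [-0.1 -0.3  0.2] 85.52265544149725
16.2 [ 584.  -158.7  219.5] [ 0.8185 -0.5745  0.0052  0.0017] [-0.2 -0.2 -1.3] 85.26932747979906
```

View pics/side_q2.png

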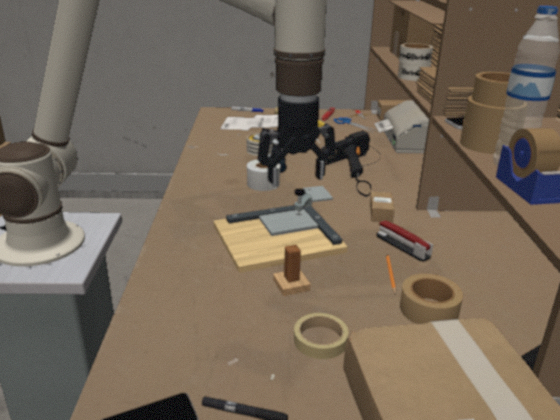

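View pics/wrist_q2.png

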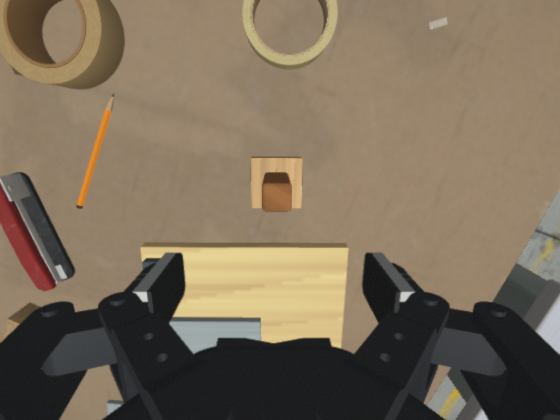

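Request:
send_rows --pt "-0.035 -0.02 0" --pt "-0.075 -0.04 0" --pt "-0.115 -0.06 0" --pt "-0.155 -0.085 0" --pt "-0.185 -0.105 0" --pt "-0.205 -0.114 0" --pt "-0.205 -0.114 0" --pt "-0.205 -0.114 0" --yaw '[0, 0, 0, 0, 0, 0, 0, 0]' --fingers '[0, 0, 0, 0, 0, 0, 0, 0]'

```text
clock: 17.05
position: [619.3, 73.1, 213.3]
ee_rot: [0.819, -0.574, 0.002, 0.004]
contact_force: [-0.0, 0.1, -0.5]
gripper_width: 85.2
```

```bash
python3 fx.py 78 58; python3 snap.py wrist k1
```

```text
17.05 world [619.3  73.1 213.3] fix [74.6 17.4] jaw-fix yaw 0.1 tilt [-0.002 -0.009 -1.   ] F [-0.   0.1 -0.5] 85.2
tool shift mm [-40.6  -3.5  -0.3]
17.05 [619.3  73.1 213.3] [ 0.8186 -0.5743  0.0017  0.0042] [-0.   0.1 -0.5] 85.17697470603217
```

View pics/wrist_k1.png

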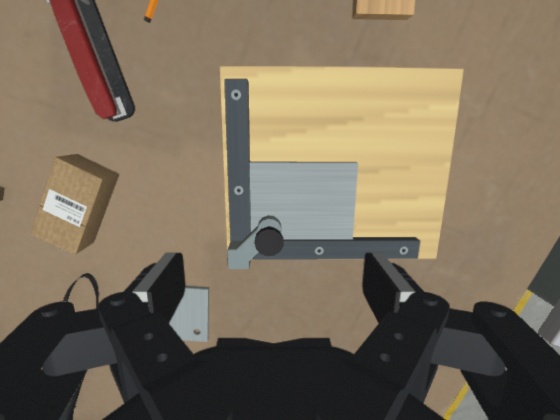

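```bash
python3 - <<'E'
from fx import *
from fit import fit
im=cv2.imread('pics/wrist_k1.png');cv2.imwrite('pics/k1c.png',cv2.resize(im[140:280,215:375],None,fx=4.2,fy=4.2,interpolation=3))
s=json.load(open('s_k1.json'));w=cam('wrist',s)
for z in (92,94): 
    p=onz(w,[(269,240)],z)[0];print(z,p.round(1),infix(p).round(1))
o=[(w,(220.5,67),(130,-110,16)),(w,(462,69),(-130,-110,16)),(w,(437.5,258.5),(-130,110,16))]
x,r=fit(o,[555,31,.35]);print(x,np.degrees(x[2]),r.round(1).tolist())
c,sn=np.cos(x[2]),np.sin(x[2])
pin=x[:2]+[c*78-sn*58,sn*78+c*58];print('pin',pin,infix(pin))
E
```

```text
92 [610.1 109.5  92. ] [78.3 54.7]
94 [610.4 108.8  94. ] [78.2 53.9]
[5.54614293e+02 3.14741957e+01 3.51164265e-01] 20.120230281978607 [[-0.4, 0.4], [1.6, -0.2], [-0.6, -0.1]]
pin [607.90268267 112.76593888] [77.26119593 58.51394126]
```

View pics/k1c.png

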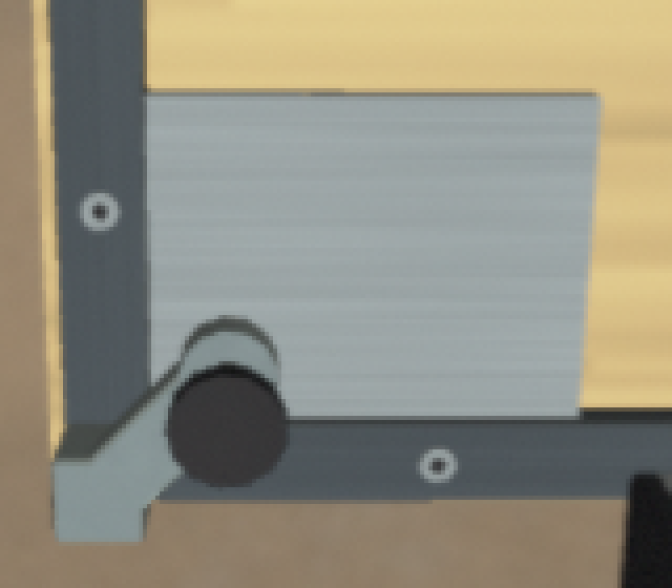

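Request:
send_rows --pt "-0.02 -0.002 0" --pt "-0.0395 -0.0035 0" --pt "-0.0395 -0.0035 0.03" --pt "-0.0395 -0.0035 0.06" --pt "-0.0395 -0.0035 0.09" --pt "-0.0395 -0.0035 0.105" --pt "-0.0395 -0.0035 0.11" --pt "-0.0395 -0.0035 0.11" --pt "-0.0395 -0.0035 0.11" --yaw '[0, 0, 0, 0, 0, 0, 0, 0, 0]' --fingers '[255, 255, 255, 255, 255, 255, 255, 255, 255]'

```text
clock: 18.0
position: [610.0, 109.5, 104.6]
ee_rot: [0.818, -0.575, 0.003, 0.003]
contact_force: [0.5, -0.8, 1.0]
gripper_width: -0.1
```

```bash
python3 fx.py 78 57; python3 snap.py wrist k2;python3 snap.py side k2;python3 snap.py scene k2; python3 -c "
import cv2
a=cv2.imread('pics/side_k2.png')[130:270,210:370]
a2=cv2.imread('pics/scene_k2.png')[130:270,160:320]
import numpy as np
cv2.imwrite('pics/k2s.png',cv2.resize(np.hstack([a,a2]),None,fx=2.5,fy=2.5,interpolation=3))"
```

```text
18.0 world [610.  109.5 104.6] fix [78.1 54.7] jaw-fix yaw 0.0 tilt [ 0.001 -0.008 -1.   ] F [ 0.5 -0.8  1. ] -0.1
tool shift mm [-2.3  0.1 -0. ]
18.0 [610.  109.5 104.6] [ 0.8182 -0.575   0.0026  0.0032] [ 0.5 -0.8  1. ] -0.12118412537716441
18.05 [610.1 109.7 104.9] [ 0.8182 -0.5749  0.0027  0.0029] [0.  0.1 1. ] 0.04242381481220201
18.1 [610.  109.9 104.9] [ 0.8183 -0.5748  0.0027  0.0029] [0.2 0.1 0.9] 0.07758935373116578
```

View pics/k2s.png

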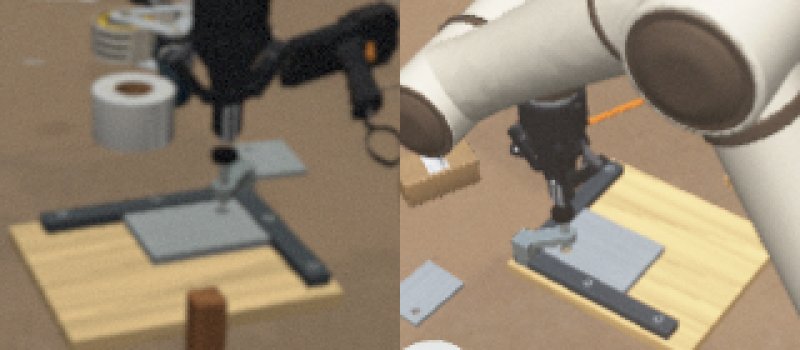

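View pics/wrist_k2.png

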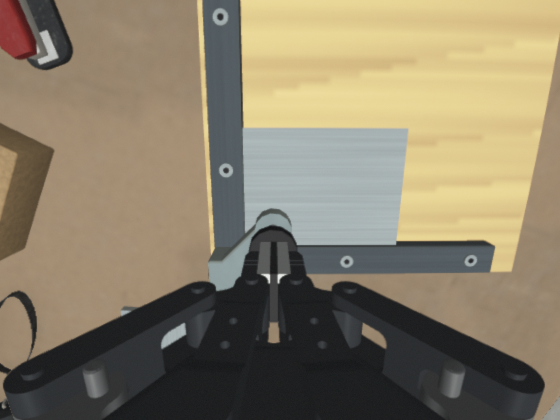

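Request:
send_rows --pt "-0.002 0 0.004" --pt "-0.002 0 0.008" --pt "-0.002 0 0.012" --pt "-0.002 0 0.016" --pt "-0.002 0 0.02" --pt "-0.002 0 0.02" --yaw '[0, 0, 0, 0, 0, 0]' --fingers '[255, 255, 255, 255, 255, 255]'

```text
clock: 18.75
position: [609.1, 111.7, 84.2]
ee_rot: [0.818, -0.575, 0.003, 0.003]
contact_force: [-0.2, 0.3, -0.3]
gripper_width: 0.2
```

```bash
python3 fx.py 78 57; python3 snap.py wrist k3;python3 snap.py side k3;python3 -c "
import cv2
a=cv2.imread('pics/side_k3.png')[130:270,210:370]
cv2.imwrite('pics/k3s.png',cv2.resize(a,None,fx=4,fy=4,interpolation=3))"
```

```text
18.75 world [609.1 111.7  84.2] fix [78.1 57.1] jaw-fix yaw 0.03 tilt [ 0.001 -0.008 -1.   ] F [-0.2  0.3 -0.3] 0.2
tool shift mm [0.1 0.1 0. ]
18.75 [609.1 111.7  84.2] [ 0.8183 -0.5748  0.0025  0.0031] [-0.2  0.3 -0.3] 0.18388582434553555
18.8 [609.1 111.6  84.3] [ 0.8183 -0.5748  0.0025  0.0032] [0.3 0.2 0.6] 0.031169315979875274
```

View pics/k3s.png

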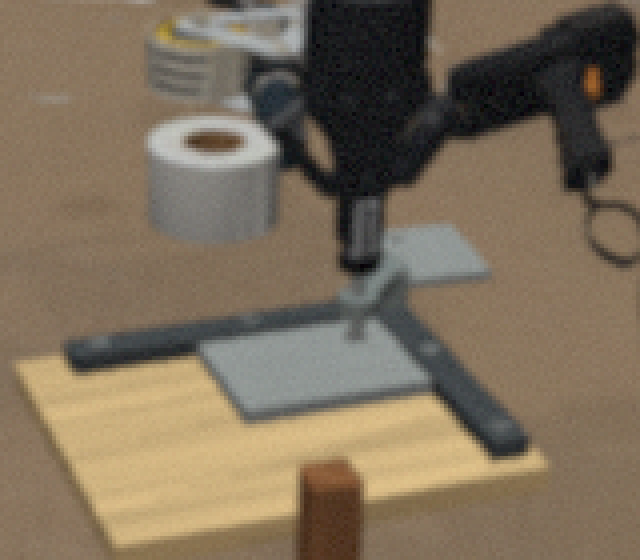

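View pics/wrist_k3.png

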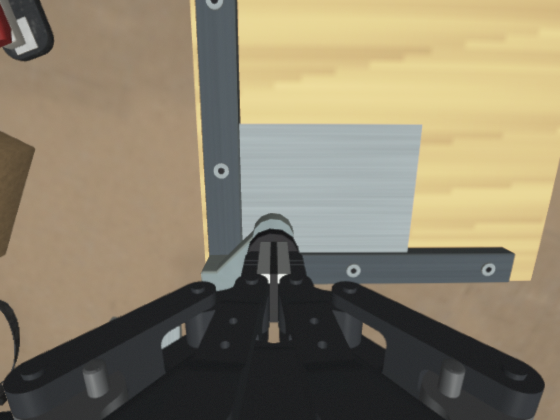

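Request:
send_rows --pt "0 0 0.003" --pt "0 0 0.006" --pt "0 0 0.009" --pt "0 0 0.012" --pt "0 0 0.015" --pt "0 0 0.017" --pt "0 0 0.018" --pt "0 0 0.018" --yaw '[0, 0, 0, 0, 0, 0, 0, 0]' --fingers '[255, 255, 255, 255, 255, 255, 255, 255]'

```text
clock: 19.65
position: [609.3, 111.5, 66.2]
ee_rot: [0.818, -0.575, 0.003, 0.003]
contact_force: [0.1, 0.8, 2.5]
gripper_width: 0.2
```

Request:
send_rows --pt "0 0 0.001" --pt "0 0 0.002" --pt "0 0 0.003" --pt "0 0 0.003" --yaw '[0, 0, 0, 0]' --fingers '[255, 255, 255, 255]'

```text
clock: 20.05
position: [609.5, 111.6, 66.0]
ee_rot: [0.819, -0.574, 0.003, 0.003]
contact_force: [-6.0, 0.5, 15.7]
gripper_width: 0.2
```

Request:
send_rows --pt "0 0 -0.01" --pt "0 0 -0.03" --pt "0 0 -0.07" --pt "0 0 -0.11" --pt "0.02 0 -0.14" --pt "0.04 0 -0.15" --pt "0.04 0 -0.15" --pt "0.04 0 -0.15" --yaw '[0, 0, 0, 0, 0, 0, 0, 0]' --fingers '[255, 255, 255, 255, 255, 0, 0, 0]'

```text
clock: 20.85
position: [622.2, 74.8, 215.4]
ee_rot: [0.818, -0.575, 0.002, 0.003]
contact_force: [0.3, 0.4, -1.0]
gripper_width: 43.1
```

```bash
python3 fx.py 78 57; python3 snap.py wrist z1;python3 snap.py side z1;python3 -c "
import cv2
a=cv2.imread('pics/side_z1.png')[150:350,200:400]
cv2.imwrite('pics/z1s.png',cv2.resize(a,None,fx=3,fy=3,interpolation=3))
im=cv2.imread('pics/wrist_z1.png');cv2.imwrite('pics/z1w.png',cv2.resize(im[100:290,200:390],None,fx=3.1,fy=3.1,interpolation=3))"
```

```text
20.85 world [622.2  74.8 215.4] fix [77.9 18. ] jaw-fix yaw 0.01 tilt [ 0.    -0.008 -1.   ] F [ 0.3  0.4 -1. ] 43.1
tool shift mm [-39.   -0.1  -0.3]
20.85 [622.2  74.8 215.4] [ 0.8182 -0.575   0.0024  0.0032] [ 0.3  0.4 -1. ] 43.094733891042914
20.9 [621.9  75.1 214.9] [ 0.8184 -0.5746  0.0021  0.0037] [ 0.3  0.6 -0.2] 50.43026897417152
```

View pics/z1s.png

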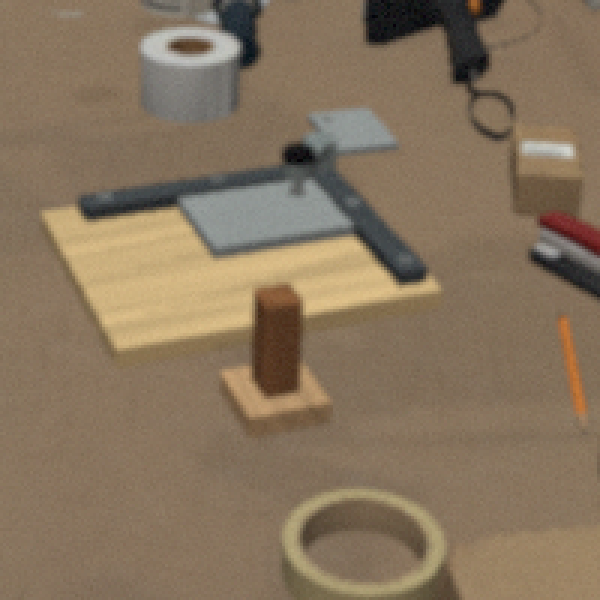

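View pics/z1w.png

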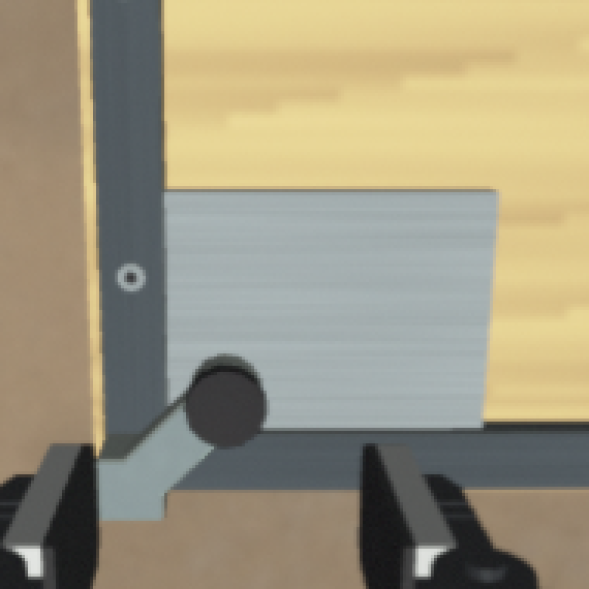

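```bash
python3 -c "
from bench import *
print(job_done())"
```

```text
the job is handed in; nothing more can be done
None
```

I carried out every step of the task and handed the job in at about 21 s of the 56 s allowed. No verdict was reported back.

- **Plate:** I gripped the block by its handle and pushed the plate to the +y fence, then to the +x fence, then to +y once more. I pushed each time until the force rose: about 10 N on both +y pushes and about 7 N on the +x push. In the last wrist and side views the plate is flush with both fences, and the gripper never went near it.
- **Lock pin:** I pressed the knob with the closed fingertips until it met a hard stop at 66 mm, the stated fully-down height, with about 16 N. The last view shows the knob seated on the bracket.
- **Push block:** it stands upright on the bench, about 50 mm clear of the fixture. The arm is lifted clear of everything, and both rolls appear where they were.

**Disagreements in the checks:**
- The side camera's positions differed from the wrist camera's by about 3–7 mm, so I relied on the wrist camera.
- The wrist view put the pin knob about 3 mm short of its nominal y. I pressed in between, at y = 57 mm against a nominal 58.
- I judged the gaps to the fences by eye and from the contact forces. I did not measure them to the millimetre.

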